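# Check the spring balance, then weigh the pump's bayonet filter

## Task

Switch the pump off by throwing its black toggle fully away from you, then prove the spring balance: stand the larger brass check weight centred on the pan, let go until the pan has settled, and put it back on its cork pad. Then twist the filter cartridge in the pump anticlockwise to its stop, lift it out and leave it standing centred on the pan. Set things down on the pan gently, so that it never hits its lower stop, and do not disturb the other things on the counter.

Things in the scene. Friction and masses are not known exactly. Their poses are not given: they have to be found in the camera images.
- pump: aluminium pump housing, fixed, 110 (x) x 170 (y) x 70 mm high; origin at the centre of its underside, z up, -x face to the robot. Toggle on top at y = +52 mm. Bayonet well at y = -35 mm, floor 43 mm above the table, under a dark steel collar (62 mm outside, 38 mm bore, top 72 mm above the table) with two notches along the housing's +y and -y.
- toggle (a joint): black toggle lever on the pump, rad: near 0 = on, leaning to the housing's -x (towards the robot); 1.0 = off, leaning fully to its +x. It stays where it is left, little force moves it. It swings about an axis along the housing's y, 50 mm below the tip, 92 mm above the table, on a dark block 70 (x) x 50 (y) x 25 mm.
- toggle_tip (a point): centre of the 26 mm black ball at the tip of the toggle lever (moves with it), about 136 mm above the table at either end of its swing
- cartridge: steel filter cartridge in the well, 0.15 kg: body 34 mm diameter, 34 mm high; on top a grip bar 40 mm along its x, 12 mm wide, 34 to 58 mm above the origin (centre of its underside). Lugs along its x (to 25 mm, 14 to 20 mm high) lock under the collar. Bar starts about 30 deg anticlockwise of the housing's x; at 90 (stop at 95) the lugs meet the notches and it lifts out, 32 mm up.
- balance: grey spring balance, fixed, 130 x 130 mm, 42 mm high, with a round steel pan above; origin at the centre of its underside
- pan_top (a point): centre of the upper face of the round steel pan (80 mm diameter, 4 mm thick, with a 44 mm engraved ring), 66 mm above the table when empty; moves with the pan, which sinks up to 14 mm to its lower stop against a spring of about 300 N/m: the check weight sinks it about 6.5 mm, the cartridge about 5 mm
- weight: the larger brass check weight, 0.2 kg, a cylinder 34 mm diameter and 25 mm high with a knob 19 mm diameter on a short neck, 42 mm high in all; starts on the cork pad; origin at the centre of its underside
- pad: round cork pad, fixed, 64 mm diameter, 3 mm thick; origin at the centre of its underside
- small_weight: a smaller brass check weight of the same shape, 22 mm diameter, 25 mm high; leave alone; origin under its centre
- nipple0: brass hex nipple lying along its x, 22 mm across flats, about 44 mm long; leave alone
- nipple1: brass hex nipple lying along its x, 22 mm across flats, about 44 mm long; leave alone
- nipple2: brass hex nipple lying along its x, 22 mm across flats, about 44 mm long; leave alone
- drying_tube: frosted glass drying tube lying along its x, 165 mm long, 28 mm end fittings; leave alone
- tee: white nylon tee fitting, 56 x 42 x 24 mm; leave alone

How it is judged:
By the outcome, as a careful person would: the job done as asked, in the order asked, and still so for the second after the job is handed in, with the robot touching nothing.
It also fails if it takes over 72 s, if anything falls off the work surface, if the arm or the gripper's body presses on something with over 40 N, if the wrist force passes 120 N, or if a joint passes its speed limit or range.

## Robot

A 6-joint arm with a two-finger parallel gripper is mounted at the origin on the work surface. World frame = base frame: x ahead of the robot, y to its left, z up, the work surface at z = 0. Lengths are in m, angles in rad, forces in N, time in s.
With the tool pointing down it reaches from about 0.35 to 0.85 m from the base axis. Payload 8.1 kg.
Tool frame: the origin (TCP) lies on the centre line of the jaws, within the pads' length; the fingertips stand 11 mm ahead of it and the grasp point (between the pads) lies 8 mm behind it; z points along the fingers, y is the line along which they close (so a half turn about z gives the same grasp; the last joint's range is limited). The gripper opens to 93 mm and grips with 3 to 60 N. Pads are 15 mm wide; open, the fingers measure 128 mm over their backs; the gripper's body (75 mm by 188 mm) begins 65 mm behind the grasp point.
Start: joints at [-1.384, 0.13, 1.488, -0, 1.523, -0.085], TCP at [0.161, -0.578, 0.23] pointing down, gripper open.
Joint ranges: [-2.96, 2.96], [-0.89, 2.26], [0.02, 2.5], [-1.34, 4.48], [0, 2.73], [-2.66, 2.66]. Speed limits (rad/s): [2.39, 2.39, 2.79, 3.14, 3.14, 3.14].

## Interface

Orientations are given as a rotation vector (axis times angle).
In Python, from rig import arm gives the robot as it stands.
- The arm moves only by the tool apply_moves, never from a script. Its argument "steps" is a list of rows, each an object of numbers: "hand": the finger opening in cm, from 0 to 9.3; "x", "y", "z": the shift along the world's x, y, z in cm; "yaw": the turn about the world's z in degrees. In form: [{"hand": .., "x": .., "y": .., "z": .., "yaw": ..}, ...]. A call has 1 to 12 rows; each row shifts and turns the commanded pose from where the row before left it; what a row does not reach is not made up. A row lasts 1/8 s, in which the tool goes at most 62.5 mm and 10.7 degrees, less where a joint would pass 70% of its speed; a pose out of reach is approached as far as the arm can. A call is refused whole if a number of a shift passes 6.25 or a number of a turn 10.7, either way. A call with a gripper value outside its range is refused whole. The fingers move at their own pace and stop on an object; "squeeze" is the grip in N (left out, the last holds). Time passes only in rows, so rows that do not move let the fingers close. It gives the time, the measured TCP pose, the force, the opening and the grip force at its end, in the units of the state.
- arm.get_state(): the state, without advancing time (a new reading comes with each control period).
- arm.read_camera(name): name is "side" or "top" or "wrist"; returns a dict with "frame" (420x560x3 uint8, red, green, blue), "range_z" (420x560 float32, m along the optical axis (not along the pixel's ray), 0 where there is no reading), "fovy" (degrees; the focal length in pixels is half the picture's height over the tangent of half this angle, whatever the lens; pixels are square), "cx", "cy" (the principal point, pixels), "rvec" (rotation vector, rad) and "tvec" (3), from world to camera coordinates, as OpenCV has them. Camera axes: x right, y down, z forward; pixel columns grow to the right and rows downward; lengths in m; the calibration is good to about 2 mm. A picture is of the moment at which its call begins.
- arm.close_job(): hands the job in; it is judged then, once.
Trained networks look in a picture, given as the dict that the camera call returned (one of the last four; its "shot" number tells which), for a name from the list of things; names that differ only in an ending like _2 or _b are one class to them, and where a whole thing is asked for, a point or a joint stands for the part that bears it (a point fixed in the world has none). Each returns a list of dicts, best first, with "p" (0 to 1); they miss things now and then, are a little off and sometimes report something else, mostly with a low value. They report only what shows in the picture. A call takes as long as a camera call.
- arm.spot_in(picture, name): "position" ([x, y, z] in m, in world coordinates, good to about 4 mm: the middle of the surface that is visible of it).
The state is a dict: "time_s": time; "joint_pos": joint angles; "joint_vel": joint speeds; "joint_efforts": joint torques, N m; "tcp_pos": TCP position; "ee_rot": TCP orientation; "wrist_force": force on the tool from outside, world axes, zero at the start; "ft_torque": the same for the moment, N m; "finger_gap": finger opening in m; "grip_force": force on a finger pad.
Only numpy, scipy, OpenCV 4.12 (cv2) and the standard library are available. Lean on these libraries where they do the work, as an engineer would, in place of code of your own. Each camera call takes 0.05 s, during which the arm holds its last target. There are 200 camera calls.

## Working session

There is one attempt and no reset: what is moved stays moved. The work goes in short steps, Python scripts to look and compute and a tool call to move; the robot and the scene stay as the last step left them, time stands still between calls to the robot, and variables do not carry over. Pictures are saved under pics/ and viewed, at most 10 in all, crops included, and the job is handed in when it is done.

Besides the shell and the picture viewer there is one more tool, called after "Emit:" by a JSON object that holds its "method" and its "body", one argument or row to a line. apply_moves: Moves the arm, as the interface text tells. Its arguments: {"type":"object","properties":{"steps":{"type":"array","items":{"type":"object","properties":{"hand":{"type":"number"},"x":{"type":"number"},"y":{"type":"number"},"z":{"type":"number"},"yaw":{"type":"number"}}}},"squeeze":{"type":"number"}},"required":["steps"]}

```bash
ls; mkdir -p pics
cat > h.py <<'E'
import numpy as np, cv2
from rig import arm
def cam(n,save=None):
    p=arm.read_camera(n)
    if save: cv2.imwrite('pics/'+save,p['frame'][:,:,::-1])
    return p
def cloud(p):
    h,w=p['range_z'].shape; f=h/2/np.tan(np.radians(p['fovy'])/2)
    v,u=np.mgrid[:h,:w]; z=p['range_z']
    c=np.stack([(u-p['cx'])/f*z,(v-p['cy'])/f*z,z],-1)
    R=cv2.Rodrigues(np.array(p['rvec']))[0]
    W=(c-np.array(p['tvec']))@R
    W[z==0]=np.nan
    return W
def pix(p,X):
    f=p['frame'].shape[0]/2/np.tan(np.radians(p['fovy'])/2)
    c=cv2.Rodrigues(np.array(p['rvec']))[0]@np.array(X)+np.array(p['tvec'])
    return np.round([f*c[0]/c[2]+p['cx'],f*c[1]/c[2]+p['cy']],0)
E
python3 - <<'E'
from h import *
s=arm.get_state();print(s['time_s'],s['tcp_pos'],s['ee_rot'],s['finger_gap'])
for c in ['top','side']:
    p=cam(c,c+'0.png')
    for n in ['pump','toggle_tip','cartridge','balance','pan_top','weight','pad','small_weight','nipple0','drying_tube','tee']:
        print(c,n,[(np.round(d['position'],3).tolist(),round(d['p'],2),pix(p,d['position']).tolist()) for d in arm.spot_in(p,n)[:3]])
E
```

```text
pics
0.0 [ 0.16099066 -0.57745828  0.22863416] [-3.11090973e+00 -4.25385746e-01  1.85451668e-04] 0.09279627830450492
top pump [([0.548, 0.238, 0.066], 0.9, [163.0, 222.0])]
top toggle_tip [([0.541, 0.284, 0.149], 0.7, [129.0, 220.0]), ([0.398, -0.018, 0.018], 0.37, [288.0, 285.0])]
top cartridge [([0.556, 0.196, 0.085], 0.72, [180.0, 215.0]), ([0.379, 0.204, 0.023], 0.55, [186.0, 302.0])]
top balance [([0.51, -0.261, 0.044], 0.7, [395.0, 223.0]), ([0.706, 0.01, 0.02], 0.62, [265.0, 151.0])]
top pan_top [([0.52, -0.273, 0.068], 0.93, [402.0, 216.0])]
top weight [([0.545, -0.023, 0.026], 0.56, [285.0, 218.0]), ([0.38, 0.204, 0.02], 0.51, [186.0, 302.0])]
top pad [([0.55, -0.013, -0.0], 0.94, [280.0, 218.0])]
top small_weight [([0.638, -0.042, 0.017], 0.48, [290.0, 177.0])]
top nipple0 [([0.398, -0.02, 0.018], 0.58, [289.0, 284.0]), ([0.71, 0.011, 0.019], 0.53, [264.0, 149.0]), ([0.705, -0.076, 0.019], 0.51, [302.0, 148.0])]
top drying_tube [([0.388, -0.251, 0.025], 0.79, [396.0, 280.0])]
top tee [([0.379, 0.205, 0.023], 0.81, [185.0, 302.0])]
side pump [([0.536, 0.288, 0.072], 0.92, [211.0, 322.0]), ([0.378, 0.206, 0.025], 0.67, [320.0, 332.0])]
side toggle_tip [([0.54, 0.292, 0.143], 0.65, [204.0, 293.0]), ([0.64, -0.037, 0.014], 0.26, [241.0, 215.0])]
side cartridge [([0.549, 0.211, 0.087], 0.64, [225.0, 281.0]), ([0.507, -0.237, 0.042], 0.27, [328.0, 169.0])]
side balance [([0.511, -0.236, 0.04], 0.58, [326.0, 169.0])]
side pan_top [([0.517, -0.266, 0.062], 0.97, [328.0, 154.0])]
side weight [([0.542, -0.014, 0.03], 0.5, [279.0, 227.0]), ([0.551, -0.01, 0.002], 0.16, [274.0, 237.0])]
side pad []
side small_weight []
side nipple0 [([0.392, -0.019, 0.021], 0.75, [349.0, 247.0]), ([0.694, -0.071, 0.016], 0.59, [226.0, 200.0]), ([0.712, 0.012, 0.019], 0.47, [201.0, 219.0])]
side drying_tube [([0.384, -0.242, 0.023], 0.86, [379.0, 185.0])]
side tee [([0.377, 0.208, 0.025], 0.97, [320.0, 333.0])]
```

View pics/top0.png

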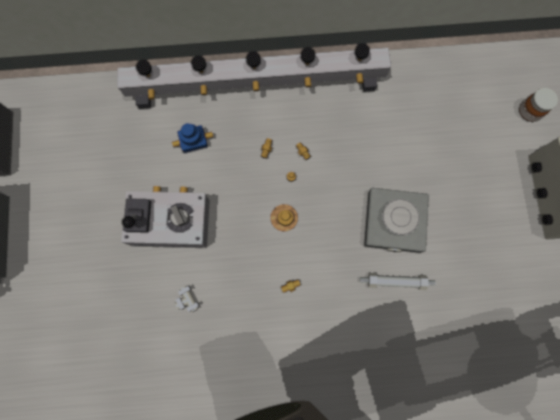

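View pics/side0.png

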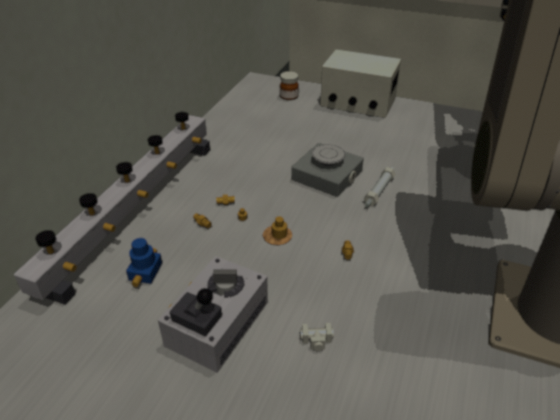

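The top view shows the pump at about (165,218), with the toggle ball at (129,221) and the collar at (180,217). The weight on its pad is at (285,216) and the pan at (401,216). The side view agrees. Next I'll refine these positions with depth.

Run:
```python
from h import *
p=cam('top'); W=cloud(p); X,Y,Z=W[...,0],W[...,1],W[...,2]
def sel(c,r,z0,z1): return (np.hypot(X-c[0],Y-c[1])<r)&(Z>z0)&(Z<z1)
def rect(m): 
    q=W[m]; r=cv2.minAreaRect((q[:,:2]*1000).astype(np.float32)); return m.sum(),np.round(r[0],1),np.round(r[1],1),round(r[2],1),np.round(np.median(q[:,2]),4)
print('pump',rect(sel((.55,.24),.13,.055,.08)))
print('balance',rect(sel((.51,-.26),.12,.033,.05)))
print('pan',rect(sel((.515,-.27),.06,.057,.075)))
print('ball',rect(sel((.54,.285),.035,.12,.16)))
print('bar',rect(sel((.55,.2),.035,.088,.115)), rect(sel((.55,.2),.035,.094,.115)))
print('weight',rect(sel((.545,-.018),.035,.012,.06)),rect(sel((.545,-.018),.035,.033,.06)))
print('table',np.nanmedian(Z[(np.hypot(X-.5,Y+.1)<.04)]))
hsv=cv2.cvtColor(p['frame'],cv2.COLOR_RGB2HSV)
m=(hsv[...,1]>90)&(np.hypot(X-.55,Y+.015)<.05)&(Z<.012)
print('pad',rect(m))
q=W[sel((.55,.2),.035,.09,.115)][:,:2]; c=q.mean(0); u,s,v=np.linalg.svd(q-c); print(c,np.degrees(np.arctan2(v[0,1],v[0,0])))
big=np.hstack([cv2.resize(p['frame'][170:270,a:a+100],(390,390),interpolation=cv2.INTER_CUBIC) for a in (115,235)])
cv2.imwrite('pics/z.png',np.clip(big[:,:,::-1]*1.6,0,255).astype('uint8'))
```

```text
pump (np.int64(3103), array([558.4, 236.7]), array([171.7, 110.9]), 84.0, np.float64(0.0701))
balance (np.int64(2414), array([ 516.8, -268. ]), array([130.9, 136.2]), 78.9, np.float64(0.0422))
pan (np.int64(1071), array([ 518.7, -268.1]), array([77.4, 78.4]), 85.5, np.float64(0.0664))
ball (np.int64(142), array([540.1, 289.4]), array([23. , 24.3]), 11.0, np.float64(0.1449))
bar (np.int64(131), array([554.5, 201.2]), array([41.6, 12.2]), 22.0, np.float64(0.1002)) (np.int64(122), array([554.6, 201.4]), array([41.3, 12.1]), 22.8, np.float64(0.1003))
weight (np.int64(194), array([545.5, -23.7]), array([31.5, 32.4]), 87.3, np.float64(0.0295)) (np.int64(64), array([547.2, -24.7]), array([17.8, 21.9]), 52.1, np.float64(0.0457))
table 0.0001632807108425426
pad (np.int64(339), array([549.5, -20.9]), array([56.9, 58.5]), 85.6, np.float64(0.0032))
[0.55380855 0.20061021] -157.863315953735
```

View pics/z.png

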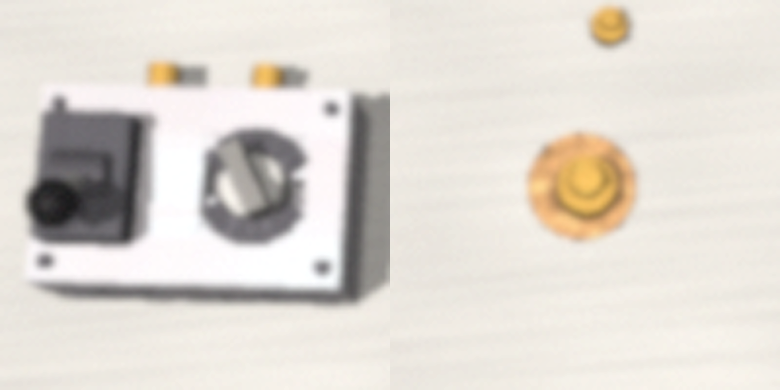

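Emit:
{"method": "apply_moves", "body": {
  "steps": [
    {"hand":0,"x":4.1,"y":4,"yaw":-3},
    {"hand":0,"x":4.1,"y":4,"yaw":-3},
    {"hand":0,"x":4.1,"y":4,"yaw":-3},
    {"hand":0,"x":4.1,"y":4,"yaw":-3},
    {"hand":0,"x":4.1,"y":4,"yaw":-3},
    {"hand":0,"x":4.1,"y":4,"yaw":-3},
    {"hand":0,"x":4.1,"y":4,"yaw":-3.5},
    {"hand":0,"x":0.4,"y":5.8},
    {"hand":0,"x":0.4,"y":5.8},
    {"hand":0,"x":0.4,"y":5.8},
    {"hand":0,"x":0.4,"y":5.8},
    {"hand":0,"x":0.4,"y":5.8}
  ],
  "squeeze": 20
}}

```text
$.steps[0]: bad value
```

Emit:
{"method": "apply_moves", "body": {
  "steps": [
    {"hand":0,"x":0.4,"y":5.8},
    {"hand":0,"x":0.4,"y":5.8},
    {"hand":0,"x":0.4,"y":5.8},
    {"hand":0,"x":0.4,"y":5.8},
    {"hand":0},
    {"hand":0}
  ]
}}

```text
$.steps[0]: bad value
```

Emit:
{"method": "apply_moves", "body": {
  "steps": [
    {"hand":0,"x":4.1,"y":4,"z":0,"yaw":-3},
    {"hand":0,"x":4.1,"y":4,"z":0,"yaw":-3},
    {"hand":0,"x":4.1,"y":4,"z":0,"yaw":-3},
    {"hand":0,"x":4.1,"y":4,"z":0,"yaw":-3},
    {"hand":0,"x":4.1,"y":4,"z":0,"yaw":-3},
    {"hand":0,"x":4.1,"y":4,"z":0,"yaw":-3},
    {"hand":0,"x":4.1,"y":4,"z":0,"yaw":-3.5},
    {"hand":0,"x":0.4,"y":5.8,"z":0,"yaw":0},
    {"hand":0,"x":0.4,"y":5.8,"z":0,"yaw":0},
    {"hand":0,"x":0.4,"y":5.8,"z":0,"yaw":0},
    {"hand":0,"x":0.4,"y":5.8,"z":0,"yaw":0},
    {"hand":0,"x":0.4,"y":5.8,"z":0,"yaw":0}
  ],
  "squeeze": 20
}}

```text
time_s: 2.75
tcp_pos: [0.468, -0.0062, 0.23]
ee_rot: [3.137, -0.163, 0.001]
wrist_force: [1.0, -0.3, 0.5]
finger_gap: 0.0006
grip_force: 0.0
```

Emit:
{"method": "apply_moves", "body": {
  "steps": [
    {"hand":0,"x":0.6,"y":5.8,"z":0,"yaw":0},
    {"hand":0,"x":0.6,"y":5.8,"z":0,"yaw":0},
    {"hand":0,"x":0.6,"y":5.8,"z":0,"yaw":0},
    {"hand":0,"x":0.6,"y":5.9,"z":0,"yaw":0},
    {"hand":0,"x":0.6,"y":6,"z":0,"yaw":0},
    {"hand":0,"x":0,"y":0,"z":-4.5,"yaw":0},
    {"hand":0,"x":0,"y":0,"z":-4.5,"yaw":0},
    {"hand":0,"x":0,"y":0,"z":0,"yaw":0}
  ]
}}

```text
time_s: 3.75
tcp_pos: [0.495, 0.2839, 0.1353]
ee_rot: [3.133, -0.162, -0.012]
wrist_force: [-0.7, -0.0, 0.5]
finger_gap: 0.0008
grip_force: 0.0
```

Run:
```python
from h import *
s=arm.get_state();print(s['tcp_pos'],s['wrist_force'],s['joint_pos'])
p=cam('side'); a=cam('wrist')
b=np.hstack([p['frame'][200:410,100:380],a['frame'][::2,::2]])
cv2.imwrite('pics/t1.png',np.clip(b[:,:,::-1]*1.4,0,255).astype('uint8'))
print(pix(p,s['tcp_pos']))
```

```text
[0.495018   0.28385784 0.13531533] [-0.67919863 -0.02320448  0.53439169] [ 4.30821535e-01  1.23370749e-01  1.67075422e+00 -2.33980540e-05
  1.35594276e+00  2.10468775e+00]
[233. 301.]
```

View pics/t1.png

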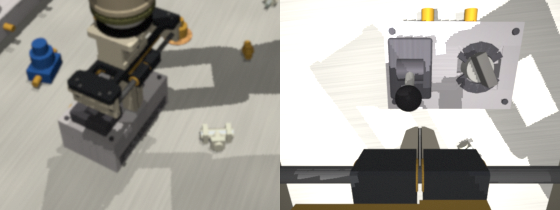

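The wrist view shows the closed fingers behind the ball, which sits slightly to their left at about (408,98). I'll push now.

Emit:
{"method": "apply_moves", "body": {
  "steps": [
    {"hand":0,"x":1.2,"y":0.4,"z":0,"yaw":0},
    {"hand":0,"x":1,"y":-0.1,"z":0,"yaw":0},
    {"hand":0,"x":1,"y":-0.1,"z":0,"yaw":0},
    {"hand":0,"x":1,"y":-0.1,"z":0,"yaw":0},
    {"hand":0,"x":1,"y":-0.1,"z":0,"yaw":0},
    {"hand":0,"x":1,"y":-0.1,"z":0,"yaw":0},
    {"hand":0,"x":0.6,"y":0,"z":0,"yaw":0},
    {"hand":0,"x":0.2,"y":0,"z":0,"yaw":0}
  ]
}}

```text
time_s: 4.85
tcp_pos: [0.5654, 0.2836, 0.1387]
ee_rot: [3.135, -0.162, -0.011]
wrist_force: [-20.9, -3.0, 10.3]
finger_gap: 0.0004
grip_force: 9.9
```

Emit:
{"method": "apply_moves", "body": {
  "steps": [
    {"hand":0,"x":-2,"y":0,"z":0,"yaw":0},
    {"hand":0,"x":-3,"y":0,"z":0,"yaw":0},
    {"hand":0,"x":-1,"y":0,"z":5,"yaw":0},
    {"hand":0,"x":0,"y":0,"z":4.5,"yaw":0},
    {"hand":0,"x":0,"y":0,"z":0,"yaw":0}
  ]
}}

```text
time_s: 5.48
tcp_pos: [0.5108, 0.2852, 0.2402]
ee_rot: [-3.133, 0.162, -0.013]
wrist_force: [0.2, 0.5, -0.2]
finger_gap: 0.0006
grip_force: 0.0
```

Run:
```python
from h import *
p=cam('wrist'); W=cloud(p); X,Y,Z=W[...,0],W[...,1],W[...,2]
print(arm.get_state()['tcp_pos'])
def sel(c,r,z0,z1): return (np.hypot(X-c[0],Y-c[1])<r)&(Z>z0)&(Z<z1)
def rect(m): 
    q=W[m]; r=cv2.minAreaRect((q[:,:2]*1000).astype(np.float32)); return m.sum(),np.round(r[0],1),np.round(r[1],1),round(r[2],1),np.round(np.median(q[:,2]),4)
print('pump',rect(sel((.56,.24),.13,.062,.073)))
print('ball',rect(sel((.59,.285),.035,.125,.16)))
print('bar',rect(sel((.555,.2),.035,.094,.115)))
print([ (np.round(d['position'],4),d['p']) for n in ('toggle_tip','cartridge') for d in arm.spot_in(p,n)])
```

```text
[0.50969502 0.28459967 0.23728604]
pump (np.int64(14138), array([557.5, 237.9]), array([170.7, 109.8]), 84.1, np.float64(0.0707))
ball (np.int64(988), array([587.6, 287.3]), array([25.2, 24.9]), 84.9, np.float64(0.1458))
bar (np.int64(717), array([554.2, 203.3]), array([40.3, 12.3]), 21.5, np.float64(0.1016))
[(array([0.5866, 0.2905, 0.1458]), 0.7), (array([0.5587, 0.203 , 0.0913]), 0.71)]
```

Emit:
{"method": "apply_moves", "body": {
  "steps": [
    {"hand":9,"x":0,"y":-6.1,"z":0,"yaw":0},
    {"hand":9,"x":0,"y":-6.1,"z":0,"yaw":0},
    {"hand":9,"x":0,"y":-6.1,"z":0,"yaw":0},
    {"hand":9,"x":0,"y":-6.1,"z":0,"yaw":0},
    {"hand":9,"x":0,"y":-6.3,"z":0,"yaw":0},
    {"hand":9,"x":0,"y":0,"z":0,"yaw":0},
    {"hand":9,"x":0,"y":0,"z":0,"yaw":0}
  ]
}}

```text
out of range: a shift must lie within [-6.25, 6.25]
```

Emit:
{"method": "apply_moves", "body": {
  "steps": [
    {"hand":9,"x":-0.5,"y":-6,"z":0,"yaw":0},
    {"hand":9,"x":0,"y":-6,"z":0,"yaw":0},
    {"hand":9,"x":0,"y":-6,"z":0,"yaw":0},
    {"hand":9,"x":0,"y":-6,"z":0,"yaw":0},
    {"hand":9,"x":0,"y":-6,"z":0,"yaw":0},
    {"hand":9,"x":0,"y":0,"z":0,"yaw":0},
    {"hand":9,"x":0,"y":0,"z":0,"yaw":0}
  ]
}}

```text
time_s: 6.5
tcp_pos: [0.5025, -0.0158, 0.2332]
ee_rot: [-3.137, 0.164, 0.004]
wrist_force: [0.6, 0.1, 0.2]
finger_gap: 0.0658
grip_force: 0.0
```

```bash
cat >> h.py <<'E'
def rect(W,c,r,z0,z1,extra=None):
    m=(np.hypot(W[...,0]-c[0],W[...,1]-c[1])<r)&(W[...,2]>z0)&(W[...,2]<z1)
    if extra is not None: m&=extra
    q=W[m]
    if len(q)<5: return len(q)
    R=cv2.minAreaRect((q[:,:2]*1000).astype(np.float32)); ce=cv2.minEnclosingCircle((q[:,:2]*1000).astype(np.float32))
    return len(q),np.round(R[0],1),np.round(R[1],1),round(R[2],1),np.round(np.median(q[:,2]),4),'circ',np.round(ce[0],1),round(ce[1],1)
E
python3 - <<'E'
from h import *
s=arm.get_state();print(s['time_s'],s['tcp_pos'],s['ee_rot'])
p=cam('wrist','w2.png'); W=cloud(p)
print('weight',rect(W,(.546,-.024),.03,.024,.033),rect(W,(.546,-.024),.03,.038,.05))
hsv=cv2.cvtColor(p['frame'],cv2.COLOR_RGB2HSV)
print('pad',rect(W,(.548,-.022),.045,-.002,.012,hsv[...,1]>70))
E
```

```text
6.5 [ 0.50253373 -0.01579573  0.23323592] [-3.13657422  0.16428938  0.0036168 ]
weight (518, array([545.2, -21.7]), array([31.9, 33.2]), 83.8, np.float64(0.0287), 'circ', array([545.1, -21.6]), 16.8) (275, array([545.3, -21.8]), array([18.1, 17.6]), 38.9, np.float64(0.0462), 'circ', array([545.1, -21.7]), 9.3)
pad (1688, array([548.8, -19.3]), array([62.3, 61.9]), 83.9, np.float64(0.0038), 'circ', array([549.2, -19.6]), 31.7)
```

View pics/w2.png

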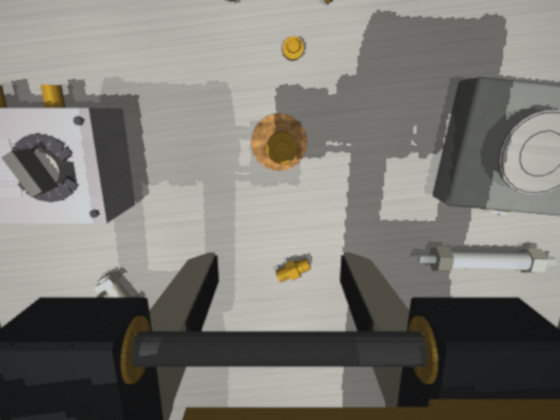

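The wrist view shows the weight at (282,147), slightly off-centre on its pad, with the space around it clear. I'll descend and grip it.

Emit:
{"method": "apply_moves", "body": {
  "steps": [
    {"hand":8,"x":4.3,"y":-0.6,"z":0,"yaw":0},
    {"hand":8,"x":0,"y":0,"z":-5,"yaw":0},
    {"hand":8,"x":0,"y":0,"z":-6,"yaw":0},
    {"hand":8,"x":0,"y":0,"z":-5,"yaw":0},
    {"hand":8,"x":0,"y":0,"z":-2.5,"yaw":0},
    {"hand":8,"x":0,"y":0,"z":0,"yaw":0},
    {"hand":8,"x":0,"y":0,"z":0,"yaw":0}
  ]
}}

```text
time_s: 7.42
tcp_pos: [0.5471, -0.021, 0.0509]
ee_rot: [-3.138, 0.16, -0.002]
wrist_force: [-0.1, -0.1, -0.1]
finger_gap: 0.0803
grip_force: 0.0
```

Emit:
{"method": "apply_moves", "body": {
  "steps": [
    {"hand":8,"x":-0.2,"y":-0.1,"z":-2,"yaw":0},
    {"hand":8,"x":0,"y":0,"z":-1.3,"yaw":0},
    {"hand":5,"x":0,"y":0,"z":0,"yaw":0},
    {"hand":3,"x":0,"y":0,"z":0,"yaw":0},
    {"hand":3,"x":0,"y":0,"z":0,"yaw":0},
    {"hand":3,"x":0,"y":0,"z":0,"yaw":0},
    {"hand":3,"x":0,"y":0,"z":0,"yaw":0}
  ],
  "squeeze": 15
}}

```text
time_s: 8.3
tcp_pos: [0.5442, -0.023, 0.0169]
ee_rot: [3.137, -0.163, 0.001]
wrist_force: [0.8, -0.1, 0.6]
finger_gap: 0.0351
grip_force: 0.0
```

Emit:
{"method": "apply_moves", "body": {
  "steps": [
    {"hand":2,"x":0,"y":0,"z":0,"yaw":0},
    {"hand":2,"x":0,"y":0,"z":0,"yaw":0},
    {"hand":2,"x":0,"y":0,"z":1,"yaw":0},
    {"hand":2,"x":0,"y":0,"z":5,"yaw":0},
    {"hand":2,"x":0,"y":0,"z":6,"yaw":0},
    {"hand":2,"x":-1,"y":-4,"z":2,"yaw":0},
    {"hand":2,"x":-1,"y":-6,"z":0,"yaw":0},
    {"hand":2,"x":-1,"y":-5,"z":0,"yaw":0},
    {"hand":2,"x":0,"y":0,"z":0,"yaw":0},
    {"hand":2,"x":0,"y":0,"z":0,"yaw":0}
  ]
}}

```text
time_s: 9.55
tcp_pos: [0.5139, -0.1727, 0.1566]
ee_rot: [-3.137, 0.164, 0.0]
wrist_force: [-0.9, 0.8, -2.8]
finger_gap: 0.0338
grip_force: 15.0
```

Run:
```python
from h import *
s=arm.get_state();print(s['time_s'],s['tcp_pos'],s['ee_rot'],s['finger_gap'])
p=cam('wrist','w3.png'); W=cloud(p)
print('pan',rect(W,(.5187,-.268),.05,.06,.072))
p=cam('top'); W=cloud(p)
print('pan',rect(W,(.5187,-.268),.05,.06,.072))
```

```text
9.55 [ 0.51391243 -0.17266741  0.15663959] [-3.13664861e+00  1.63835972e-01  4.77826207e-04] 0.033783044975211896
pan (8432, array([ 518.7, -266.9]), array([79.3, 78.9]), 26.2, np.float64(0.0667), 'circ', array([ 518.7, -267. ]), 40.2)
pan (320, array([ 503.9, -275.6]), array([45.5, 73.8]), 35.9, np.float64(0.0662), 'circ', array([ 514.7, -268.3]), 37.6)
```

View pics/w3.png

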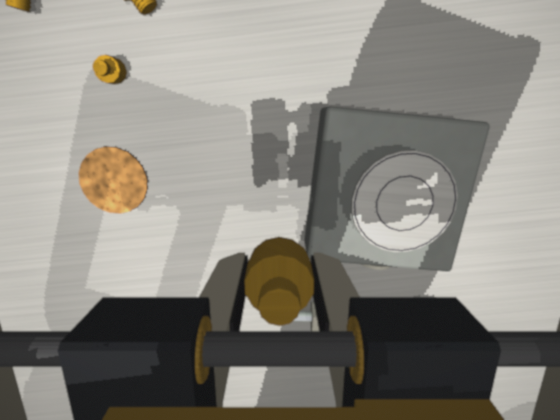

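The weight is held upright between the fingers, and the pan centre at (404,202) px works out to (0.5187, -0.267). I'll move over it.

Emit:
{"method": "apply_moves", "body": {
  "steps": [
    {"hand":2,"x":0.2,"y":-4.7,"z":0,"yaw":0},
    {"hand":2,"x":0.2,"y":-4.7,"z":0,"yaw":0},
    {"hand":2,"x":0,"y":0,"z":-3,"yaw":0},
    {"hand":2,"x":0,"y":0,"z":-2.5,"yaw":0},
    {"hand":2,"x":0,"y":0,"z":-1,"yaw":0},
    {"hand":2,"x":0,"y":0,"z":0,"yaw":0},
    {"hand":2,"x":0,"y":0,"z":0,"yaw":0}
  ]
}}

```text
time_s: 10.52
tcp_pos: [0.5191, -0.267, 0.093]
ee_rot: [3.136, -0.161, 0.003]
wrist_force: [0.0, 0.1, -2.4]
finger_gap: 0.0334
grip_force: 15.0
```

Emit:
{"method": "apply_moves", "body": {
  "steps": [
    {"hand":2,"x":-0.1,"y":0,"z":-0.8,"yaw":0},
    {"hand":2,"x":0,"y":0,"z":-0.3,"yaw":0},
    {"hand":2,"x":0,"y":0,"z":-0.2,"yaw":0},
    {"hand":2,"x":0,"y":0,"z":-0.2,"yaw":0},
    {"hand":2,"x":0,"y":0,"z":-0.2,"yaw":0},
    {"hand":2,"x":0,"y":0,"z":-0.1,"yaw":0},
    {"hand":2,"x":0,"y":0,"z":-0.1,"yaw":0},
    {"hand":2,"x":0,"y":0,"z":0,"yaw":0},
    {"hand":2,"x":0,"y":0,"z":0,"yaw":0}
  ]
}}

```text
time_s: 11.65
tcp_pos: [0.5171, -0.267, 0.0728]
ee_rot: [3.137, -0.162, 0.0]
wrist_force: [-1.4, 0.7, 0.3]
finger_gap: 0.0337
grip_force: 15.0
```

Emit:
{"method": "apply_moves", "body": {
  "steps": [
    {"hand":4.2,"x":0,"y":0,"z":0,"yaw":0},
    {"hand":5.5,"x":0,"y":0,"z":0,"yaw":0},
    {"hand":5.5,"x":0,"y":0,"z":0,"yaw":0},
    {"hand":5.5,"x":0,"y":0,"z":1,"yaw":0},
    {"hand":5.5,"x":0,"y":0,"z":2,"yaw":0},
    {"hand":5.5,"x":0,"y":0,"z":4,"yaw":0},
    {"hand":5.5,"x":-3,"y":0,"z":4,"yaw":0},
    {"hand":6,"x":-3,"y":0,"z":2,"yaw":0},
    {"hand":6,"x":0,"y":0,"z":0,"yaw":0},
    {"hand":6,"x":0,"y":0,"z":0,"yaw":0},
    {"hand":6,"x":0,"y":0,"z":0,"yaw":0},
    {"hand":6,"x":0,"y":0,"z":0,"yaw":0}
  ]
}}

```text
time_s: 13.15
tcp_pos: [0.4571, -0.2666, 0.2017]
ee_rot: [-3.136, 0.162, 0.002]
wrist_force: [0.3, -0.2, -0.4]
finger_gap: 0.0601
grip_force: 0.0
```

Run:
```python
from h import *
s=arm.get_state();print(s['time_s'],s['tcp_pos'],s['ee_rot'],s['finger_gap'])
p=cam('wrist','w4.png'); W=cloud(p)
print('pan',rect(W,(.5187,-.267),.05,.052,.07))
print('wt',rect(W,(.5187,-.267),.05,.077,.09)); print('knob',rect(W,(.5187,-.267),.05,.095,.11))
```

```text
13.15 [ 0.4571385  -0.26657775  0.20170092] [-3.13643521e+00  1.61616664e-01  2.19773257e-03] 0.06006587333017016
pan (5364, array([ 518.5, -267. ]), array([79.4, 78.7]), 85.7, np.float64(0.0595), 'circ', array([ 518.4, -267. ]), 40.0)
wt (924, array([ 518. , -266.1]), array([32.8, 32.7]), 83.9, np.float64(0.0845), 'circ', array([ 518. , -266.2]), 16.8)
knob (490, array([ 518.2, -266.1]), array([17.7, 17.8]), 39.2, np.float64(0.102), 'circ', array([ 518.2, -266. ]), 9.2)
```

View pics/w4.png

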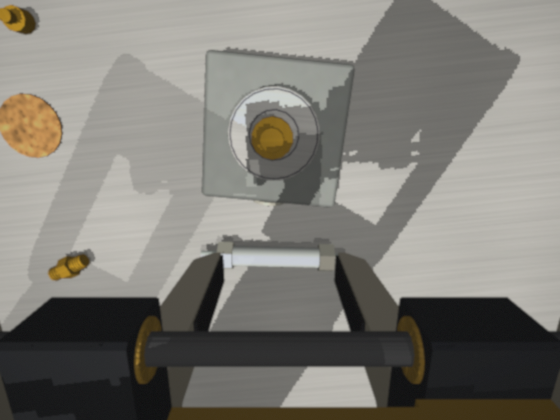

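The weight stands centred on the pan to within 1 mm at (273,136) px, and the pan has settled 6.5 mm down. I'll pause briefly, then regrip the weight.

Emit:
{"method": "apply_moves", "body": {
  "steps": [
    {"hand":6,"x":0,"y":0,"z":0,"yaw":0},
    {"hand":6,"x":0,"y":0,"z":0,"yaw":0},
    {"hand":6,"x":0,"y":0,"z":0,"yaw":0},
    {"hand":6,"x":0,"y":0,"z":0,"yaw":0},
    {"hand":6,"x":3,"y":0,"z":0,"yaw":0},
    {"hand":6,"x":3.1,"y":0,"z":0,"yaw":0},
    {"hand":6,"x":0,"y":0,"z":-5,"yaw":0},
    {"hand":6,"x":0,"y":0,"z":-4,"yaw":0},
    {"hand":6,"x":0,"y":0,"z":-2,"yaw":0},
    {"hand":6,"x":0,"y":0,"z":0,"yaw":0},
    {"hand":6,"x":0,"y":0,"z":0,"yaw":0}
  ]
}}

```text
time_s: 14.58
tcp_pos: [0.5192, -0.2678, 0.0947]
ee_rot: [3.136, -0.163, 0.004]
wrist_force: [0.2, 0.2, 0.5]
finger_gap: 0.0603
grip_force: 0.0
```

Emit:
{"method": "apply_moves", "body": {
  "steps": [
    {"hand":6,"x":-0.1,"y":0.1,"z":-1.3,"yaw":0},
    {"hand":6,"x":0,"y":0,"z":-0.75,"yaw":0},
    {"hand":4.5,"x":0,"y":0,"z":0,"yaw":0},
    {"hand":3.8,"x":0,"y":0,"z":0,"yaw":0},
    {"hand":2.5,"x":0,"y":0,"z":0,"yaw":0},
    {"hand":2,"x":0,"y":0,"z":0,"yaw":0},
    {"hand":2,"x":0,"y":0,"z":0,"yaw":0}
  ]
}}

```text
time_s: 15.45
tcp_pos: [0.5173, -0.2662, 0.0724]
ee_rot: [3.137, -0.162, 0.001]
wrist_force: [0.3, -0.6, 0.5]
finger_gap: 0.0336
grip_force: 15.0
```

Emit:
{"method": "apply_moves", "body": {
  "steps": [
    {"hand":2,"x":0,"y":0,"z":0.3,"yaw":0},
    {"hand":2,"x":0,"y":0,"z":0.4,"yaw":0},
    {"hand":2,"x":0,"y":0,"z":0.6,"yaw":0},
    {"hand":2,"x":0,"y":0,"z":2,"yaw":0},
    {"hand":2,"x":0,"y":0,"z":3,"yaw":0},
    {"hand":2,"x":0.6,"y":4.9,"z":0,"yaw":0},
    {"hand":2,"x":0.6,"y":4.9,"z":0,"yaw":0},
    {"hand":2,"x":0.6,"y":4.9,"z":0,"yaw":0},
    {"hand":2,"x":0.6,"y":4.9,"z":0,"yaw":0},
    {"hand":2,"x":0.7,"y":5,"z":0,"yaw":0},
    {"hand":2,"x":0,"y":0,"z":0,"yaw":0},
    {"hand":2,"x":0,"y":0,"z":0,"yaw":0}
  ]
}}

```text
time_s: 16.95
tcp_pos: [0.5484, -0.0202, 0.1362]
ee_rot: [3.137, -0.161, 0.002]
wrist_force: [-0.6, -0.2, -2.6]
finger_gap: 0.0336
grip_force: 15.0
```

Emit:
{"method": "apply_moves", "body": {
  "steps": [
    {"hand":2,"x":0,"y":0,"z":-3,"yaw":0},
    {"hand":2,"x":0,"y":0,"z":-4,"yaw":0},
    {"hand":2,"x":0,"y":0,"z":-2,"yaw":0},
    {"hand":2,"x":0,"y":0,"z":-0.7,"yaw":0},
    {"hand":2,"x":0,"y":0,"z":0,"yaw":0},
    {"hand":2,"x":0,"y":0,"z":0,"yaw":0}
  ]
}}

```text
time_s: 17.7
tcp_pos: [0.5492, -0.0205, 0.0396]
ee_rot: [3.137, -0.163, 0.004]
wrist_force: [1.0, -0.4, -2.5]
finger_gap: 0.0335
grip_force: 15.0
```

Emit:
{"method": "apply_moves", "body": {
  "steps": [
    {"hand":2,"x":0,"y":0.1,"z":-1.5,"yaw":0},
    {"hand":2,"x":0,"y":0,"z":-0.5,"yaw":0},
    {"hand":2,"x":0,"y":0,"z":-0.2,"yaw":0},
    {"hand":2,"x":0,"y":0,"z":-0.2,"yaw":0},
    {"hand":2,"x":0,"y":0,"z":0,"yaw":0},
    {"hand":2,"x":0,"y":0,"z":0,"yaw":0}
  ]
}}

```text
time_s: 18.45
tcp_pos: [0.5485, -0.0189, 0.0157]
ee_rot: [3.137, -0.162, 0.0]
wrist_force: [-8.7, 1.5, 15.9]
finger_gap: 0.0338
grip_force: 15.0
```

Emit:
{"method": "apply_moves", "body": {
  "steps": [
    {"hand":2,"x":0,"y":0,"z":0.05,"yaw":0},
    {"hand":4.2,"x":0,"y":0,"z":0,"yaw":0},
    {"hand":6,"x":0,"y":0,"z":0,"yaw":0},
    {"hand":6,"x":0,"y":0,"z":0,"yaw":0},
    {"hand":6,"x":0,"y":0,"z":2,"yaw":0},
    {"hand":6,"x":0,"y":0,"z":4,"yaw":0},
    {"hand":6,"x":0,"y":0,"z":5,"yaw":0},
    {"hand":6,"x":-2,"y":0,"z":5,"yaw":0},
    {"hand":6,"x":-2.5,"y":3,"z":4,"yaw":7},
    {"hand":6,"x":0,"y":5,"z":0,"yaw":7},
    {"hand":6,"x":0,"y":5,"z":0,"yaw":7},
    {"hand":6,"x":0,"y":5,"z":0,"yaw":6.5}
  ]
}}

```text
time_s: 19.95
tcp_pos: [0.503, 0.1625, 0.2149]
ee_rot: [3.085, 0.593, 0.001]
wrist_force: [0.7, -0.6, -0.2]
finger_gap: 0.0601
grip_force: 0.0
```

Emit:
{"method": "apply_moves", "body": {
  "steps": [
    {"hand":5,"x":0,"y":0,"z":0,"yaw":0},
    {"hand":5,"x":0,"y":0,"z":0,"yaw":0}
  ]
}}

```text
time_s: 20.2
tcp_pos: [0.503, 0.1608, 0.2144]
ee_rot: [3.086, 0.588, -0.001]
wrist_force: [0.2, -0.8, -0.2]
finger_gap: 0.0507
grip_force: 0.0
```

Run:
```python
from h import *
s=arm.get_state();print(s['time_s'],s['tcp_pos'],s['ee_rot'],s['finger_gap'])
p=cam('wrist','w5.png'); W=cloud(p)
print('bar',rect(W,(.554,.203),.035,.094,.115)); print('collar',rect(W,(.554,.203),.04,.0715,.08)); print('pump',rect(W,(.56,.24),.13,.062,.073))
print('wt',rect(W,(.548,-.02),.035,.024,.033),rect(W,(.548,-.02),.035,.038,.05))
print([(np.round(d['position'],3),d['p']) for d in arm.spot_in(p,'toggle_tip')])
t=cam('top'); W=cloud(t); print('wt top',rect(W,(.548,-.02),.035,.024,.033),rect(W,(.548,-.02),.035,.038,.05))
```

```text
20.2 [0.50295501 0.16080139 0.21435274] [ 3.08571060e+00  5.87519698e-01 -8.84311533e-04] 0.05068694875207883
bar (820, array([554. , 202.9]), array([39. , 12.1]), 21.7, np.float64(0.1016), 'circ', array([554. , 203.1]), 20.3)
collar (2811, array([554.1, 203.2]), array([78.1, 78.8]), 21.4, np.float64(0.0729), 'circ', array([554.1, 203. ]), 39.9)
pump (17329, array([557.7, 238.1]), array([170.4, 110.5]), 84.0, np.float64(0.0707), 'circ', array([557.7, 237.6]), 100.4)
wt (512, array([548.2, -15.7]), array([30.8, 33.2]), 79.0, np.float64(0.0286), 'circ', array([547.7, -17.5]), 17.3) (316, array([548.3, -16.7]), array([18.5, 18. ]), 71.1, np.float64(0.0459), 'circ', array([548.4, -17. ]), 9.7)
[(array([0.582, 0.285, 0.142]), 0.98), (array([0.404, 0.217, 0.019]), 0.4)]
wt top (119, array([548.1, -19.5]), array([31.2, 32.6]), 84.8, np.float64(0.0281), 'circ', array([548.2, -19.5]), 16.6) (56, array([547.9, -19.5]), array([17.6, 16.6]), 85.1, np.float64(0.0452), 'circ', array([548.1, -19.4]), 9.2)
```

View pics/w5.png

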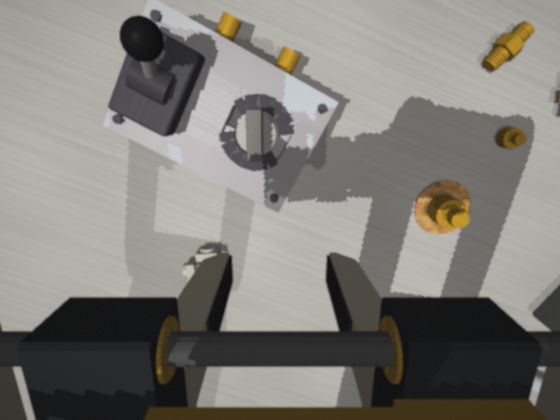

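The weight is back on the pad at about (450,213) px, the toggle is off, and the fingers line up across the bar at (255,132). I'll descend to the bar.

Emit:
{"method": "apply_moves", "body": {
  "steps": [
    {"hand":4.5,"x":2.6,"y":2.1,"z":0,"yaw":0},
    {"hand":4.5,"x":2.5,"y":2.1,"z":0,"yaw":0},
    {"hand":4.5,"x":0,"y":0,"z":-4,"yaw":0},
    {"hand":4.5,"x":0,"y":0,"z":-4,"yaw":0},
    {"hand":4.5,"x":0,"y":0,"z":-2,"yaw":0},
    {"hand":4.5,"x":0,"y":0,"z":0,"yaw":0},
    {"hand":4.5,"x":0,"y":0,"z":0,"yaw":0}
  ]
}}

```text
time_s: 21.22
tcp_pos: [0.5553, 0.203, 0.1166]
ee_rot: [-3.086, -0.587, -0.004]
wrist_force: [0.6, 0.4, -0.9]
finger_gap: 0.0451
grip_force: 0.0
```

Emit:
{"method": "apply_moves", "body": {
  "steps": [
    {"hand":4.5,"x":-0.1,"y":0,"z":-1.5,"yaw":0},
    {"hand":4,"x":0,"y":0,"z":-1,"yaw":0},
    {"hand":2,"x":0,"y":0,"z":0,"yaw":0},
    {"hand":1,"x":0,"y":0,"z":0,"yaw":0},
    {"hand":0.5,"x":0,"y":0,"z":0,"yaw":0},
    {"hand":0.5,"x":0,"y":0,"z":0,"yaw":0},
    {"hand":0.5,"x":0,"y":0,"z":0,"yaw":0}
  ],
  "squeeze": 30
}}

```text
time_s: 22.1
tcp_pos: [0.5533, 0.2032, 0.09]
ee_rot: [-3.086, -0.588, -0.001]
wrist_force: [0.6, 0.4, 0.1]
finger_gap: 0.0118
grip_force: 30.0
```

Emit:
{"method": "apply_moves", "body": {
  "steps": [
    {"hand":0.5,"x":0.05,"y":0,"z":0,"yaw":4},
    {"hand":0.5,"x":0,"y":0,"z":0,"yaw":6},
    {"hand":0.5,"x":0,"y":0,"z":0,"yaw":6},
    {"hand":0.5,"x":0,"y":0,"z":0,"yaw":6},
    {"hand":0.5,"x":0,"y":0,"z":0,"yaw":6},
    {"hand":0.5,"x":0,"y":0,"z":0,"yaw":6},
    {"hand":0.5,"x":0,"y":0,"z":0,"yaw":6},
    {"hand":0.5,"x":0,"y":0,"z":0,"yaw":6},
    {"hand":0.5,"x":0,"y":0,"z":0,"yaw":6},
    {"hand":0.5,"x":0,"y":0,"z":0,"yaw":6},
    {"hand":0.5,"x":0,"y":0,"z":0,"yaw":4},
    {"hand":0.5,"x":0,"y":0,"z":0,"yaw":0}
  ]
}}

```text
time_s: 23.6
tcp_pos: [0.5537, 0.2032, 0.09]
ee_rot: [2.343, 2.093, 0.001]
wrist_force: [-0.4, 0.3, 2.5]
finger_gap: 0.0121
grip_force: 30.0
```

Run:
```python
from h import *
s=arm.get_state();print(s['wrist_force'],s['ft_torque'],s['ee_rot'],s['grip_force'],s['joint_pos'])
```

```text
[-0.38100186  0.31614098  2.54883449] [-0.07082398  0.06442159 -0.0692959 ] [2.34282560e+00 2.09294937e+00 6.55154906e-04] 29.99872773885727 [2.64695339e-01 2.10378007e-01 1.66091068e+00 1.45680385e-04
 1.26990717e+00 3.77197317e-01]
```

Emit:
{"method": "apply_moves", "body": {
  "steps": [
    {"hand":0.5,"x":0,"y":0,"z":0,"yaw":3},
    {"hand":0.5,"x":0,"y":0,"z":0,"yaw":2},
    {"hand":0.5,"x":0,"y":0,"z":0,"yaw":1.5},
    {"hand":0.5,"x":0,"y":0,"z":0,"yaw":0}
  ]
}}

```text
time_s: 24.1
tcp_pos: [0.554, 0.2032, 0.09]
ee_rot: [2.221, 2.222, 0.002]
wrist_force: [1.7, 2.2, 3.1]
finger_gap: 0.0119
grip_force: 30.1
```

Run:
```python
from h import *
s=arm.get_state();print(s['wrist_force'],s['ft_torque'],s['ee_rot'],s['grip_force'],2*np.degrees(np.arctan2(s['ee_rot'][1],s['ee_rot'][0])))
```

```text
[1.66634204 2.2208481  3.08069394] [ 0.24108367 -0.2879016  -0.32523346] [2.22057244e+00 2.22183280e+00 1.61250679e-03] 30.106791257858276 90.0325109530866
```

The torque jump shows the stop has been reached. I'll ease back slightly and lift.

Emit:
{"method": "apply_moves", "body": {
  "steps": [
    {"hand":0.5,"x":0,"y":0,"z":0,"yaw":-2},
    {"hand":0.5,"x":0,"y":0,"z":0.3,"yaw":0},
    {"hand":0.5,"x":0,"y":0,"z":0.4,"yaw":0},
    {"hand":0.5,"x":0,"y":0,"z":0.5,"yaw":0},
    {"hand":0.5,"x":0,"y":0,"z":0,"yaw":0}
  ]
}}

```text
time_s: 24.72
tcp_pos: [0.5535, 0.2031, 0.1021]
ee_rot: [-2.258, -2.184, 0.0]
wrist_force: [-0.3, 0.4, -1.9]
finger_gap: 0.0116
grip_force: 30.0
```

Emit:
{"method": "apply_moves", "body": {
  "steps": [
    {"hand":0.5,"x":0,"y":0,"z":1.5,"yaw":0},
    {"hand":0.5,"x":0,"y":0,"z":3,"yaw":0},
    {"hand":0.5,"x":0,"y":0,"z":3,"yaw":0},
    {"hand":0.5,"x":-0.4,"y":-3,"z":0,"yaw":0},
    {"hand":0.5,"x":-0.4,"y":-5.5,"z":0,"yaw":0},
    {"hand":0.5,"x":-0.4,"y":-5.5,"z":0,"yaw":0},
    {"hand":0.5,"x":-0.4,"y":-5.5,"z":0,"yaw":0},
    {"hand":0.5,"x":-0.4,"y":-5.5,"z":0,"yaw":0},
    {"hand":0.5,"x":-0.4,"y":-5.5,"z":0,"yaw":0},
    {"hand":0.5,"x":-0.4,"y":-5,"z":0,"yaw":0},
    {"hand":0.5,"x":-0.4,"y":-4.5,"z":0,"yaw":0},
    {"hand":0.5,"x":0,"y":0,"z":0,"yaw":0}
  ]
}}

```text
time_s: 26.22
tcp_pos: [0.5211, -0.1999, 0.1777]
ee_rot: [2.262, 2.179, -0.0]
wrist_force: [-0.4, 0.2, -1.1]
finger_gap: 0.0118
grip_force: 30.0
```

Run:
```python
from h import *
s=arm.get_state();t=s['tcp_pos'];print(s['time_s'],t,s['ee_rot'],s['finger_gap'])
p=cam('side'); W=cloud(p)
print('pan',rect(W,(.5187,-.267),.05,.06,.072))
for z0,z1 in ((t[2]-.055,t[2]-.02),(t[2]-.07,t[2]-.045)): print('cart',rect(W,t,.03,z0,z1))
m=(np.hypot(W[...,0]-t[0],W[...,1]-t[1])<.03)&(W[...,2]>.09)&(W[...,2]<t[2]-.012); q=W[m]; print(q[:,2].min(),np.median(q,0))
w=cam('wrist'); f=p['frame']; c=pix(p,t).astype(int); y=max(0,c[1]-100); x=max(0,c[0]-130)
a=f[y:y+210,x:x+280]; a=cv2.resize(a,(400,300)); cv2.imwrite('pics/c6.png',np.hstack([a,cv2.resize(w['frame'],(400,300))])[:,:,::-1])
Ww=cloud(w); print('pan',rect(Ww,(.5187,-.267),.05,.06,.072)); print('body',rect(Ww,t,.03,t[2]-.025,t[2]-.008))
```

```text
26.225 [ 0.52110771 -0.19994069  0.17768331] [ 2.26210380e+00  2.17859039e+00 -4.15669897e-04] 0.011817655018553377
pan (492, array([ 517.1, -265.3]), array([78.7, 78. ]), 46.7, np.float64(0.0649), 'circ', array([ 518.7, -265.6]), 41.2)
cart (163, array([ 515. , -186.4]), array([33.4, 22.6]), 26.1, np.float64(0.1457), 'circ', array([ 516.2, -189.4]), 18.3)
cart (13, array([ 516. , -187.8]), array([31.1,  9.8]), 28.5, np.float64(0.1314), 'circ', array([ 518.3, -192.1]), 15.6)
0.12805683313486396 [ 0.51545451 -0.18540339  0.14962978]
pan (144, array([ 517.9, -297.6]), array([20.4, 24.8]), 89.4, np.float64(0.0666), 'circ', array([ 518.2, -296.7]), 14.7)
body (689, array([ 521.9, -184.8]), array([16.9, 33.2]), 89.2, np.float64(0.1646), 'circ', array([ 521.8, -192.4]), 16.6)
```

View pics/c6.png

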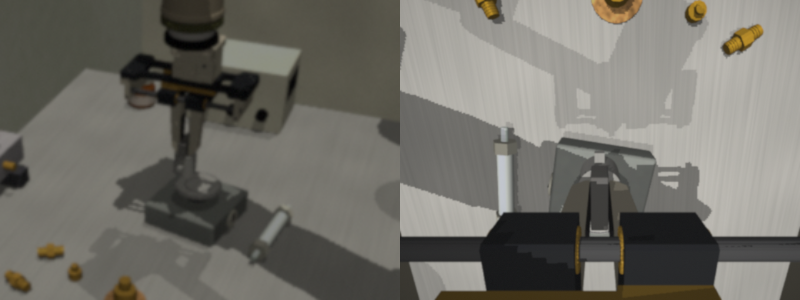

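Emit:
{"method": "apply_moves", "body": {
  "steps": [
    {"hand":0.5,"x":0,"y":0,"z":0,"yaw":0},
    {"hand":0.5,"x":0,"y":0,"z":0,"yaw":0}
  ]
}}

```text
time_s: 26.58
tcp_pos: [0.5218, -0.1958, 0.1768]
ee_rot: [-2.257, -2.186, -0.0]
wrist_force: [0.7, -0.0, -1.6]
finger_gap: 0.0119
grip_force: 30.0
```

Run:
```python
from h import *
from scipy.optimize import least_squares
s=arm.get_state();t=np.array(s['tcp_pos']);print(s['time_s'],t)
def fit(q,r,c0):
    g=least_squares(lambda c:np.hypot(q[:,0]-c[0],q[:,1]-c[1])-r,c0,loss='soft_l1',f_scale=.001); return np.round((g.x-t[:2])*1000,1),round(np.median(np.abs(g.fun))*1000,2),len(q)
for n in ('side','wrist','top'):
    W=cloud(cam(n)); q=W[(np.hypot(W[...,0]-t[0],W[...,1]-t[1])<.035)&np.isfinite(W[...,2])]
    for a,b in ((.022,.03),(.015,.028),(.036,.046)):
        k=q[(q[:,2]<t[2]-a)&(q[:,2]>t[2]-b)]
        if len(k)>15: print(n,a,b,fit(k,.017,t[:2]),np.round((k.min(0)-t)*1000,1),np.round((k.max(0)-t)*1000,1))
    k=q[np.abs(q[:,2]-(t[2]-.013))<.003]; 
    if len(k): print(n,'bodytop',np.round((k.min(0)-t)*1000,1),np.round((k.max(0)-t)*1000,1))
    k=q[np.abs(q[:,2]-(t[2]+.011))<.003]
    if len(k): print(n,'bartop',np.round((k.min(0)-t)*1000,1),np.round((k.max(0)-t)*1000,1))
```

```text
26.575 [ 0.52180813 -0.19584741  0.17676904]
side 0.022 0.03 (array([-0.1,  2.1]), np.float64(1.15), 58) [-17.3  -0.  -29.8] [ 12.7  28.9 -22.1]
side 0.015 0.028 (array([0.2, 1.3]), np.float64(1.07), 96) [-17.4  -1.5 -28. ] [ 13.2  28.9 -15. ]
side 0.036 0.046 (array([-0.1,  0.9]), np.float64(0.78), 48) [-17.4   1.7 -45.6] [ 13.4  19.8 -36. ]
side bodytop [-17.7  -7.5 -15.9] [ 15.7  22.3 -10.1]
side bartop [-22.2 -15.9   8. ] [20.2 22.5 13.9]
wrist 0.022 0.03 (array([0.3, 2.9]), np.float64(1.7), 419) [-15.7   4.5 -30. ] [ 17.   26.5 -22.1]
wrist 0.015 0.028 (array([0.4, 2.1]), np.float64(0.9), 524) [-16.1   4.3 -28. ] [ 17.1  26.5 -15.1]
wrist 0.036 0.046 (array([0.4, 1. ]), np.float64(0.08), 171) [-15.8   4.2 -45.9] [ 17.1  17.7 -36.1]
wrist bodytop [-15.    7.  -15.9] [ 16.2  21.5 -10. ]
wrist bartop [-20.1 -18.8   8. ] [21.5 21.9 14. ]
```

Emit:
{"method": "apply_moves", "body": {
  "steps": [
    {"hand":0.5,"x":-0.2,"y":-3,"z":0,"yaw":0},
    {"hand":0.5,"x":-0.15,"y":-3,"z":0,"yaw":0},
    {"hand":0.5,"x":0,"y":-1.2,"z":0,"yaw":0},
    {"hand":0.5,"x":0,"y":0,"z":-2.5,"yaw":0},
    {"hand":0.5,"x":0,"y":0,"z":-2,"yaw":0},
    {"hand":0.5,"x":0,"y":0,"z":-1,"yaw":0},
    {"hand":0.5,"x":0,"y":0,"z":0,"yaw":0},
    {"hand":0.5,"x":0,"y":0,"z":0,"yaw":0}
  ]
}}

```text
time_s: 27.72
tcp_pos: [0.5186, -0.269, 0.1225]
ee_rot: [2.257, 2.183, 0.0]
wrist_force: [0.6, -0.7, -0.7]
finger_gap: 0.0116
grip_force: 30.0
```

Emit:
{"method": "apply_moves", "body": {
  "steps": [
    {"hand":0.5,"x":0,"y":0.05,"z":-0.5,"yaw":0},
    {"hand":0.5,"x":0,"y":0,"z":-0.2,"yaw":0},
    {"hand":0.5,"x":0,"y":0,"z":-0.2,"yaw":0},
    {"hand":0.5,"x":0,"y":0,"z":-0.15,"yaw":0},
    {"hand":0.5,"x":0,"y":0,"z":-0.15,"yaw":0},
    {"hand":0.5,"x":0,"y":0,"z":-0.15,"yaw":0},
    {"hand":0.5,"x":0,"y":0,"z":0,"yaw":0},
    {"hand":0.5,"x":0,"y":0,"z":0,"yaw":0}
  ]
}}

```text
time_s: 28.72
tcp_pos: [0.5181, -0.2685, 0.1082]
ee_rot: [2.258, 2.184, 0.0]
wrist_force: [-1.4, 0.5, 0.3]
finger_gap: 0.0118
grip_force: 30.0
```

Run:
```python
from h import *
s=arm.get_state();print(s['tcp_pos'],s['wrist_force'])
for n in ('side','wrist'): print(rect(cloud(cam(n)),(.5187,-.267),.046,.05,.07))
```

```text
[ 0.51810875 -0.26848285  0.10820555] [-1.41485454  0.48171081  0.31411433]
(402, array([ 517.5, -264.2]), array([76.5, 75.2]), 16.9, np.float64(0.0605), 'circ', array([ 517.6, -266.4]), 40.9)
(6406, array([ 519. , -259.9]), array([64.4, 78.9]), 87.8, np.float64(0.0619), 'circ', array([ 518.6, -267.2]), 39.8)
```

Emit:
{"method": "apply_moves", "body": {
  "steps": [
    {"hand":1.6,"x":0,"y":0,"z":0,"yaw":0},
    {"hand":3,"x":0,"y":0,"z":0,"yaw":0},
    {"hand":4,"x":0,"y":0,"z":0,"yaw":0},
    {"hand":4,"x":0,"y":0,"z":0,"yaw":0},
    {"hand":4,"x":0,"y":0,"z":2,"yaw":0},
    {"hand":4,"x":0,"y":0,"z":4,"yaw":0},
    {"hand":4,"x":0,"y":0,"z":4,"yaw":0},
    {"hand":4,"x":0,"y":4,"z":2,"yaw":0},
    {"hand":4,"x":0,"y":5,"z":0,"yaw":0},
    {"hand":4,"x":0,"y":5,"z":0,"yaw":0},
    {"hand":4,"x":0,"y":0,"z":0,"yaw":0},
    {"hand":4,"x":0,"y":0,"z":0,"yaw":0}
  ]
}}

```text
time_s: 30.32
tcp_pos: [0.5184, -0.1288, 0.2294]
ee_rot: [2.256, 2.183, 0.001]
wrist_force: [0.2, 0.1, 0.6]
finger_gap: 0.0394
grip_force: 0.0
```

Run:
```python
from h import *
s=arm.get_state();print(s['time_s'],s['tcp_pos'])
for n in ('top','side'):
    p=cam(n,n+'9.png'); W=cloud(p)
    print(n,'pan',rect(W,(.5187,-.267),.046,.05,.068)); print('body',rect(W,(.5187,-.267),.04,.088,.1)); print('bar',rect(W,(.5187,-.267),.04,.113,.13))
    for k in ('toggle_tip','weight','small_weight','nipple0','drying_tube','tee'): print(k,[(np.round(d['position'],3).tolist(),round(d['p'],2)) for d in arm.spot_in(p,k)[:3]])
```

```text
30.325 [ 0.51844998 -0.1287796   0.22941358]
top pan (600, array([ 522.2, -260.3]), array([61.5, 79.5]), 71.6, np.float64(0.0622), 'circ', array([ 519.6, -268.2]), 40.2)
body (99, array([ 519.2, -264.3]), array([34.3, 31.5]), 3.3, np.float64(0.0957), 'circ', array([ 519. , -265.9]), 18.0)
bar (100, array([ 518.9, -262.9]), array([30.6, 12.3]), 89.1, np.float64(0.1199), 'circ', array([ 518.8, -263.2]), 15.9)
toggle_tip [([0.584, 0.284, 0.148], 0.49)]
weight [([0.546, -0.019, 0.03], 0.5)]
small_weight [([0.638, -0.042, 0.018], 0.54), ([0.516, -0.257, 0.062], 0.5), ([0.552, 0.237, 0.066], 0.41)]
nipple0 [([0.71, 0.009, 0.02], 0.55), ([0.395, -0.007, 0.016], 0.46), ([0.699, -0.079, 0.021], 0.45)]
drying_tube [([0.39, -0.213, 0.022], 0.72)]
tee [([0.553, 0.236, 0.064], 0.66), ([0.379, 0.202, 0.022], 0.56)]
side pan (382, array([ 517.1, -262.7]), array([76.4, 72.2]), 16.7, np.float64(0.0608), 'circ', array([ 519.1, -263.9]), 42.3)
body (83, array([ 515.6, -263.8]), array([34.4, 31.2]), 36.3, np.float64(0.094), 'circ', array([ 515.5, -266.5]), 20.1)
bar (62, array([ 517. , -264.8]), array([45.7, 13.2]), 88.4, np.float64(0.1182), 'circ', array([ 518. , -264.7]), 23.4)
toggle_tip [([0.714, 0.012, 0.015], 0.69), ([0.581, 0.286, 0.138], 0.63), ([0.539, -0.011, 0.002], 0.48)]
weight [([0.548, -0.014, 0.031], 0.79)]
small_weight []
nipple0 [([0.391, -0.018, 0.02], 0.63), ([0.696, -0.07, 0.018], 0.62), ([0.712, 0.012, 0.016], 0.44)]
drying_tube [([0.383, -0.242, 0.022], 0.75)]
tee [([0.378, 0.209, 0.023], 0.85), ([0.51, -0.257, 0.06], 0.7)]
```

View pics/side9.png

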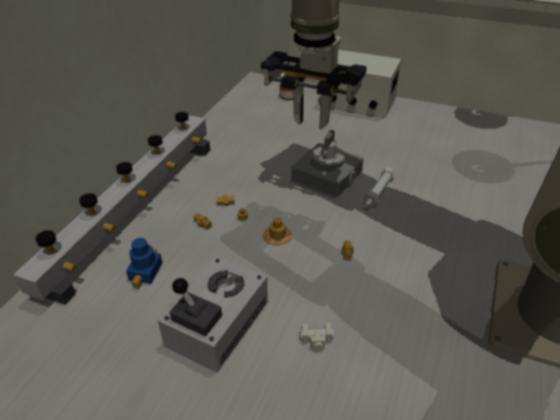

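The side view shows the cartridge standing on the pan at (329,150), the toggle thrown away and the weight on its pad. I'll move the arm clear for one unobstructed measurement.

Emit:
{"method": "apply_moves", "body": {
  "steps": [
    {"hand":4,"x":-1,"y":5,"z":0,"yaw":0},
    {"hand":4,"x":-1,"y":5,"z":0,"yaw":0},
    {"hand":4,"x":-1,"y":5,"z":2,"yaw":0},
    {"hand":4,"x":0,"y":0,"z":0,"yaw":0},
    {"hand":4,"x":0,"y":0,"z":0,"yaw":0}
  ]
}}

```text
time_s: 31.65
tcp_pos: [0.4882, 0.0213, 0.2481]
ee_rot: [2.257, 2.184, -0.0]
wrist_force: [-1.3, -0.4, -0.5]
finger_gap: 0.0404
grip_force: 0.0
```

Run:
```python
from h import *
p=cam('top'); W=cloud(p)
print('pan',rect(W,(.5187,-.267),.046,.05,.068)); print('body',rect(W,(.5187,-.267),.04,.088,.1)); print('bar',rect(W,(.5187,-.267),.04,.113,.13))
```

```text
pan (743, array([ 518.9, -268.7]), array([77.8, 79.1]), 38.3, np.float64(0.0621), 'circ', array([ 519. , -268.7]), 40.5)
body (101, array([ 518.6, -266.8]), array([32.4, 30.6]), 19.5, np.float64(0.096), 'circ', array([ 518.9, -265.8]), 18.1)
bar (131, array([ 519. , -268.3]), array([40.4, 12.4]), 88.0, np.float64(0.1201), 'circ', array([ 518.3, -268.1]), 20.7)
```

The bar and pan centres agree to within 1 mm, and the cartridge stands upright. I'll hand in.

```bash
python3 -c "
from rig import arm
print(arm.close_job())"
```

```text
the job is handed in; nothing more can be done
None
```

The job is handed in at about 32 s: the pump toggle is fully off, the check weight was proved on the pan and put back on its cork pad, and the cartridge stands within about 1 mm of the pan's centre, with nothing else on the counter seen to have moved.

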